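Draw the guard bolt with a hooked rod

ROBOT

A 6-joint arm with a two-finger parallel gripper is mounted at the origin on the work surface. World frame = base frame: x ahead of the robot, y to its left, z up, the work surface at z = 0. Lengths are in m, angles in degrees, forces in N, time in s.
With the tool pointing down it reaches from about 0.325 to 0.85 m from the base axis. Payload 4.4 kg.
Tool frame: the origin (TCP) lies midway between the tips of the shut fingers; the grasp point (between the pads) lies 19 mm behind it; z points along the fingers, y is the direction in which the jaws open and shut (so a half turn about z gives the same grasp; the last joint's range is limited). The gripper opens to 94 mm and grips with 3 to 60 N. Pads are 16 mm wide; open, the fingers measure 119 mm over their backs; the gripper's body (75 mm by 177 mm) begins 78 mm behind the grasp point.
Start: joints at [59.387, 11.837, 88.321, -0, 79.842, -8.623], TCP at [0.215, 0.533, 0.205] pointing down, gripper open.
Joint ranges: [-156.59, 156.59], [-49.26, 127.26], [12.9, 141.05], [-63.56, 243.56], [4.71, 150.69], [-161.64, 161.64]. Speed limits (degrees/s): [159.86, 159.86, 180, 180, 180, 180].

INTERFACE

Orientations are given as [roll, pitch, yaw] about the fixed x, y, z axes, in that order (R = Rz(yaw) Ry(pitch) Rx(roll)).
In Python, from plant import bot gives the robot as it stands.
- The arm moves only by the tool play_rows, never from a script. Its argument "steps" is a list of rows, each an object with "slide": the shift along the world's x, y, z in cm, a list of three; "twist": the turn about the world's z in degrees. A call has 1 to 10 rows; each row shifts and turns the commanded pose from where the row before left it; what a row does not reach is not made up. A row lasts 1/8 s, in which the tool goes at most 62.5 mm and 10.7 degrees, less where a joint would pass 70% of its speed; a pose out of reach is approached as far as the arm can. A call with a gripper value outside its range is refused whole. "fingers" is the finger opening in cm, from 0 to 9.4, set as the call begins (left out, the last holds). The fingers move at their own pace and stop on an object; "force" is the grip in N (left out, the last holds). Time passes only in rows, so rows that do not move let the fingers close. It gives the time, the measured TCP pose, the force and the opening at its end, in the units of the state.
- bot.get_state(): the state, without advancing time (a new reading comes with each control period).
- bot.get_image(name): name is "side" or "top"; returns the picture (480x640x3 uint8, blue, green, red); there is no depth.
- bot.camera_params(name): a dict with "K" (3x3 intrinsics, pixels), "k1" (the pictures are not rectified: a ray, as slopes to the right and down, at radius r is drawn at 1 + k1 r^2 times it, then the intrinsics apply), "R" (3x3) and "t" (3): a world point X has camera coordinates R X + t. Camera axes: x right, y down, z forward; pixel columns grow to the right and rows downward; lengths in m; the calibration is good to about 2 mm. A picture is of the moment at which its call begins. camera_params takes no time and is no camera call.
- bot.hand_in(): hands the job in, once; it reports no verdict.
The state is a dict: "t": time; "joints": joint angles; "qvel": joint speeds; "joint_efforts": joint torques, N m; "eef_pos": TCP position; "tool_rot": TCP orientation; "force": force on the tool from outside, world axes, zero at the start; "ft_torque": the same for the moment, N m; "opening": finger opening in m.
Only numpy, scipy, OpenCV 4.12 (cv2) and the standard library are available. Lean on these libraries where they do the work, as an engineer would, in place of code of your own. Each camera call takes 0.05 s, during which the arm holds its last target.

TASK

Pick up the hooked rod by its handle, reach its hook in under the mesh guard and pull the bolt that has the plain straight pin fully back towards the guard's open front. Move the bolt only with the rod, not with the hand, and leave the bolt with the ball knob as it is. Then lay the rod down on the bench and let go of it; its end may stay under the guard.

Things in the scene. Friction and masses are not known exactly. Their poses are not given: they have to be found in the camera images.
- hook_rod: Hooked rod lying left or right of the guard; a straight rod lies opposite. Black handle 120 long, 24 wide, 34 high; origin: centre of its underside, on the bench. x along the rod to the hook, y the way the hook points, z up. 10 mm steel rod, axis at y 0, z 5, to x 255; its end is a level 10 mm hook leg, axis at x 250, reaching y 41. 0.16 kg, balances at about x 60: grip across the handle at x 40.
- guard: Fixed yellow-framed mesh guard, 316 wide, 170 high, open at the front (robot side); mesh on top and sides, gate at the rear. Origin on the bench midway between the two shut pins, x from the open front to the rear, y left. Front edge at x -88, rear 148; posts 16 mm square at y +-150; top's underside at z 154. A block stands at y 0, 45 wide, x 75 to 125, 60 high. Bolts lie at y 55 and y -55.
- bolt_pin (a point): Point on the axis of the plain pin of the bolt to draw, 42 mm above the bench; moves with the bolt, axes as the guard's. Upright brass pin, 18 mm diameter, top at z 70, nothing on it. The bolt may be the left or the right one. The rest of the bolt and its 40 mm wide base stay below z 22, as far as 80 mm behind the shut pin, where a keeper 33 high stands.
- bolt (a joint): Travel of that bolt in m: 0 shut, 0.06 fully drawn (stop), growing as the pin moves towards the guard's open front (guard -x). Starts between 0 and 0.008, slides with about 3 N of friction and stays where it is left.
- knob_bolt_pin (a point): The same point on the other bolt, which must stay as it is: a like pin, but with a black ball of 36 mm diameter on top, the ball's centre 77 mm above the bench.
Mind the look-alikes: they are no part of the job. What is shaped like the part that bears bolt_pin but red is not meant.

How it is judged:
By the outcome, as a careful person would: the job done as asked, in the order asked, and still so for the second after the job is handed in, with the robot touching nothing.
It also fails if it takes over 54 s, if anything falls off the work surface, if the arm or the gripper's body presses on something with over 40 N, if the wrist force passes 120 N, or if a joint passes its speed limit or range.

## Working session

There is one attempt and no reset: what is moved stays moved. The work goes in short steps, Python scripts to look and compute and a tool call to move; the robot and the scene stay as the last step left them, time stands still between calls to the robot, and variables do not carry over. Pictures are saved under pics/ and viewed, and the job is handed in when it is done.

Besides the shell and the picture viewer there is one more tool, called after "Call:" by a JSON object that holds its "name" and its "arguments". play_rows: Moves the arm, as the interface text tells. Its arguments: {"type":"object","properties":{"steps":{"type":"array","items":{"type":"object","properties":{"slide":{"type":"array","items":{"type":"number"}},"twist":{"type":"number"}}}},"fingers":{"type":"number"},"force":{"type":"number"}},"required":["steps"]}

```bash
ls; mkdir -p pics; python3 - <<'E'
from plant import bot
import cv2
for n in("top","side"):
    cv2.imwrite(f"pics/{n}0.png",bot.get_image(n)); print(n,bot.camera_params(n))
print(bot.get_state())
E
```

```text
pics
top {'K': array([[525.97881397,   0.        , 319.12384792],
       [  0.        , 525.97881397, 239.31111311],
       [  0.        ,   0.        ,   1.        ]]), 'k1': -0.05751407602901347, 'R': array([[ 0.01495343, -0.9998665 , -0.00658543],
       [-0.98584126, -0.01364293, -0.16712532],
       [ 0.16701316,  0.00899128, -0.98591367]]), 't': array([-0.00388136,  0.63591445,  1.22712262])}
side {'K': array([[451.63363666,   0.        , 316.49967082],
       [  0.        , 451.63363666, 243.77538467],
       [  0.        ,   0.        ,   1.        ]]), 'k1': -0.07310365502456051, 'R': array([[ 0.60518289,  0.79607777,  0.00372199],
       [ 0.75174367, -0.56992875, -0.33175695],
       [-0.26198306,  0.20357162, -0.94335755]]), 't': array([-0.38619218, -0.43796418,  1.3379281 ])}
{'t': 0.1, 'joints': array([ 5.93879303e+01,  1.18786358e+01,  8.83948390e+01, -5.37361651e-05,
        7.98404771e+01, -8.62551675e+00]), 'qvel': array([ 0.07985704, -0.06524953, -0.15606142,  0.10867845, -0.16678522,
        0.0410533 ]), 'joint_efforts': array([-3.56478849e-04, -3.71865463e+01, -2.82290947e+01,  6.99992920e-02,
        3.10840295e-02, -1.60297333e-05]), 'eef_pos': array([0.21494252, 0.53255025, 0.20442884]), 'tool_rot': array([-1.79887329e+02, -1.70377204e-02,  1.58013440e+02]), 'force': array([2.35835779e-04, 6.69614094e-01, 2.39074807e-01]), 'ft_torque': array([-0.00545868,  0.04719808, -0.01415698]), 'opening': 0.09431064763110314}
```

View pics/top0.png

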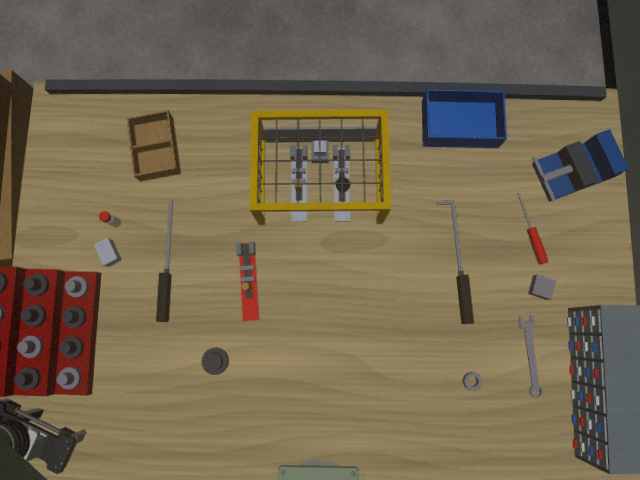

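View pics/side0.png

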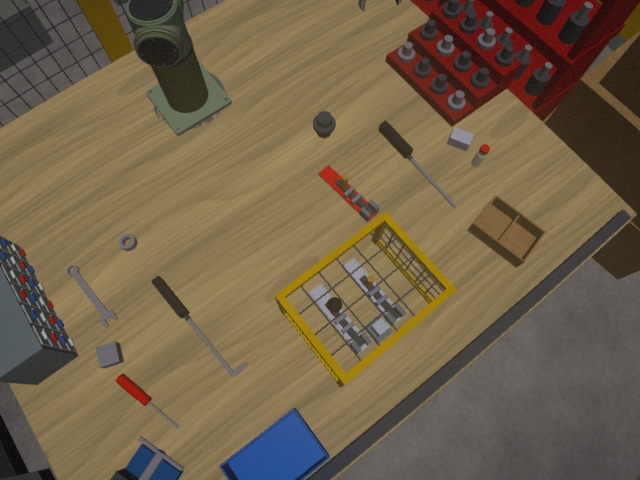

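Top view: the hooked rod lies right of the guard, with the handle at about (465,300) and the hook at (440,202) pointing left. The plain pin is on the left bolt at (298,183) and the ball knob is on the right one at (343,185). The red bolt at (248,280) is the decoy. Next I measure.

```bash
cat > h.py <<'E'
import numpy as np, cv2
from plant import bot
def ray(n,uv):
    P=bot.camera_params(n);K=P["K"];k=P["k1"]
    d=np.array([(uv[0]-K[0,2])/K[0,0],(uv[1]-K[1,2])/K[1,1]]);u=d.copy()
    for _ in range(20): u=d/(1+k*(u@u))
    return -P["R"].T@P["t"],P["R"].T@np.r_[u,1]
def onz(n,uv,z):
    c,d=ray(n,uv);return c+d*(z-c[2])/d[2]
def tri(a,b):
    c1,d1=ray("top",a);c2,d2=ray("side",b)
    s=np.linalg.lstsq(np.c_[d1,-d2],c2-c1,rcond=None)[0]
    p,q=c1+s[0]*d1,c2+s[1]*d2
    return (p+q)/2,np.linalg.norm(p-q)
def proj(n,X):
    P=bot.camera_params(n);x=P["R"]@np.array(X)+P["t"];u=x[:2]/x[2];u=u*(1+P["k1"]*(u@u))
    return P["K"][:2,:2]@u+P["K"][:2,2]
E
python3 - <<'E'
import cv2
a=cv2.imread("pics/top0.png");b=cv2.imread("pics/side0.png")
cv2.imwrite("pics/g_top.png",cv2.resize(a[100:230,240:400],None,fx=5,fy=4.6,interpolation=2) if 0 else cv2.resize(a[105:225,240:400],(800,600),interpolation=2))
cv2.imwrite("pics/g_side.png",cv2.resize(b[210:390,270:460],(633,600),interpolation=2))
cv2.imwrite("pics/r_top.png",cv2.resize(a[190:330,420:490],(300,600),interpolation=2))
cv2.imwrite("pics/r_side.png",cv2.resize(b[265:385,140:260],(600,600),interpolation=2))
E
```

```text
(no output)
```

View pics/g_top.png

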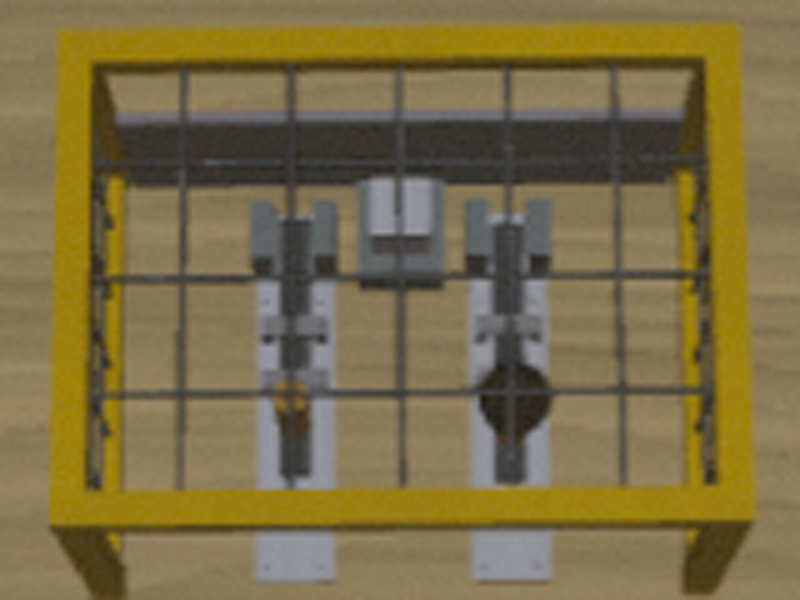

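View pics/g_side.png

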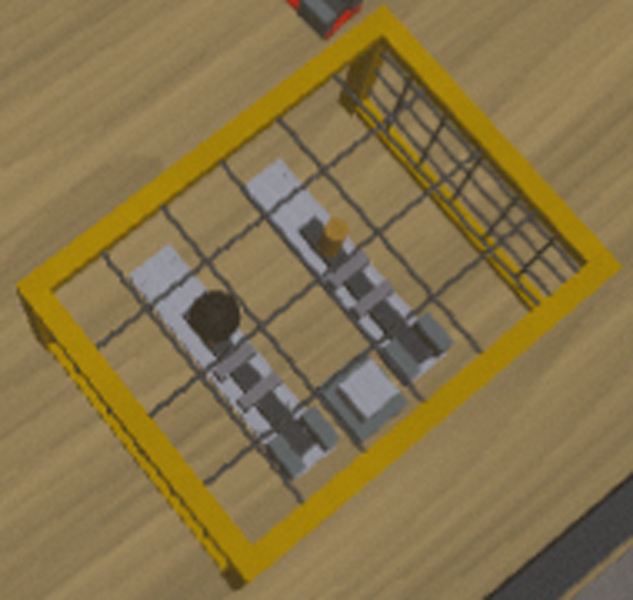

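View pics/r_top.png

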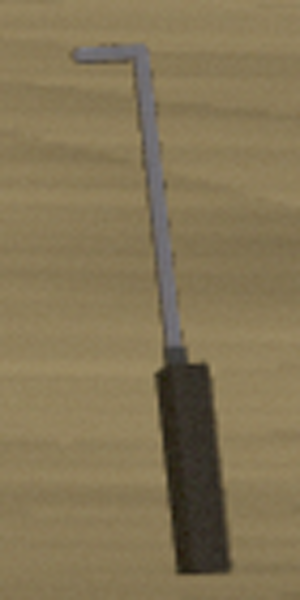

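View pics/r_side.png

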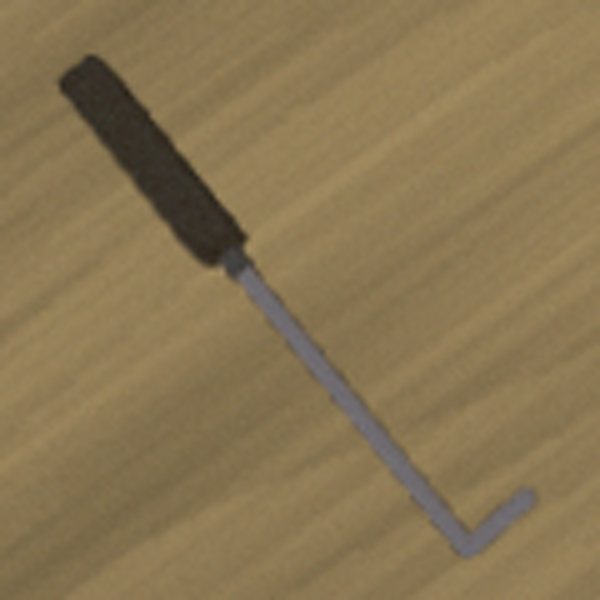

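Guard crops: the plain pin top is at top-view (298,184) and side-view (371,280), with nothing on it. The black ball is at top-view (343,185) and side-view (334,304). In the rod crops the rod axis runs from about (453,202) to (461,272), with the leg tip at (437,203).

```bash
python3 - <<'E'
from h import *
np.set_printoptions(precision=4,suppress=True)
T=lambda x,y:(240+x/5,105+y/5); S=lambda x,y:(270+x*190/633,210+y*.3)
RT=lambda x,y:(420+x*70/300,190+y*70/300); RS=lambda x,y:(140+x/5,265+y/5)
print("pin",tri(T(291,395),S(336,235)),"ball",tri(T(515,399),S(214,314)))
print("pin top z70",onz("top",T(291,393),.07),onz("side",S(338,228),.07)); print("ball z77",onz("top",T(515,399),.077),onz("side",S(214,314),.077))
c=[onz("top",T(*p),.17) for p in[(50,525),(752,525),(740,25),(60,30)]]
print("guard FL FR RR RL",np.array(c)); 
print("widths",np.linalg.norm(c[0]-c[1]),np.linalg.norm(c[2]-c[3]),np.linalg.norm(c[0]-c[3]),np.linalg.norm(c[1]-c[2]))
f=c[0]-c[1];r=c[3]-c[2]
print("yaw",[np.degrees(np.arctan2(-v[0],v[1])) for v in(f,r)])
s=[onz("side",S(*p),.17) for p in[(387,5),(18,287),(240,582),(620,268)]]
print("side FL FR RR RL",np.array(s))
for n,M,pts in(("top",RT,[(141,53),(174,345),(72,55)]),("side",RS,[(467,546),(243,270),(531,496)])):
    p=[onz(n,M(*q),.005) for q in pts]; d=p[0]-p[1]
    print(n,np.array(p),"yaw",np.degrees(np.arctan2(d[1],d[0])),"legang",np.degrees(np.arctan2(*(p[2]-p[0])[[1,0]])), np.linalg.norm(p[2]-p[0]))
# handle mask
for n,roi in(("top",(250,330,440,490)),("side",(270,325,145,195))):
    im=cv2.imread(f"pics/{n}0.png");y0,y1,x0,x1=roi
    m=(im[y0:y1,x0:x1].max(2)<65).astype(np.uint8)
    k,l,st,ce=cv2.connectedComponentsWithStats(m);i=1+st[1:,4].argmax()
    rr=cv2.minAreaRect(np.argwhere(l==i)[:,::-1].astype(np.float32)+[x0,y0] if 0 else (np.argwhere(l==i)[:,::-1]+[x0,y0]).astype(np.float32))
    print(n,st[i],ce[i]+[x0,y0],rr,onz(n,ce[i]+[x0,y0],.02))
E
```

```text
pin (array([0.7734, 0.0603, 0.0599]), np.float64(0.0030136474026663685)) ball (array([ 0.7679, -0.0493,  0.0778]), np.float64(0.0038011286126939984))
pin top z70 [0.7708 0.0584 0.07  ] [0.7722 0.0635 0.07  ]
ball z77 [ 0.7672 -0.051   0.077 ] [ 0.7685 -0.0474  0.077 ]
guard FL FR RR RL [[ 0.6805  0.1597  0.17  ]
 [ 0.6847 -0.1539  0.17  ]
 [ 0.922  -0.1507  0.17  ]
 [ 0.9157  0.1643  0.17  ]]
widths 0.3136374390763449 0.3150586833525678 0.23521932788492658 0.23726834913966824
yaw [np.float64(0.771768824789135), np.float64(1.1451625303465964)]
side FL FR RR RL [[ 0.6841  0.1646  0.17  ]
 [ 0.6915 -0.1519  0.17  ]
 [ 0.9213 -0.1513  0.17  ]
 [ 0.9181  0.1663  0.17  ]]
top [[ 0.745  -0.3359  0.005 ]
 [ 0.5697 -0.3505  0.005 ]
 [ 0.7431 -0.2944  0.005 ]] yaw 4.747671157960387 legang 92.57380509119724 0.04155995746795896
side [[ 0.7473 -0.3325  0.005 ]
 [ 0.57   -0.3474  0.005 ]
 [ 0.7464 -0.2946  0.005 ]] yaw 4.830197152802634 legang 91.32274629348663 0.037882956069575716
top [ 17  23  16  51 573] [464.3874 298.7906] ((464.3780212402344, 297.90240478515625), (50.68807601928711, 11.816174507141113), 83.6598129272461) [ 0.4981 -0.354   0.02  ]
side [  7   6  37  42 469] [170.0085 296.7591] ((170.02438354492188, 296.7804870605469), (48.10152053833008, 9.995121002197266), 51.34019470214844) [ 0.4993 -0.3534  0.02  ]
```

Both views agree:
- **Rod:** origin about (0.497, -0.355), yaw 4.8°, so the grip point is about (0.537, -0.352).
- **Guard:** origin about (0.772, 0.006), yaw about 0.9°. Its width and depth measure 314 x 236, which fits the given sizes.
- **Pin:** at (0.772, 0.061), where the left shut pin should be.

Moving to above the handle.

Call:
{"name": "play_rows", "arguments": {"steps": [{"slide": [2, -5.5, 0], "twist": 2.5}, {"slide": [2, -5.5, 0], "twist": 2.5}, {"slide": [2, -5.5, 0], "twist": 2.5}, {"slide": [2, -5.5, 0], "twist": 2.5}, {"slide": [2, -5.5, 0], "twist": 2.5}, {"slide": [2, -5.5, 0], "twist": 2.5}, {"slide": [2, -5.5, 0], "twist": 2.5}, {"slide": [2, -5.5, 0], "twist": 2.5}, {"slide": [2, -5.5, 0], "twist": 2.5}, {"slide": [2, -5.5, 0], "twist": 2.5}], "fingers": 6}}

```text
t: 1.35
eef_pos: [0.4154, -0.0187, 0.2053]
tool_rot: [180.0, 0.0, -176.9]
force: [0.4, 0.1, 1.2]
opening: 0.0601
```

Call:
{"name": "play_rows", "arguments": {"steps": [{"slide": [2, -5.5, 0], "twist": 1.8}, {"slide": [2, -5.5, 0]}, {"slide": [2, -5.5, 0]}, {"slide": [2, -5.5, -2]}, {"slide": [2, -5.5, -2]}, {"slide": [2.2, -5.9, -2]}, {"slide": [0, 0, -2]}, {"slide": [0, 0, 0]}]}}

```text
validation failed for argument at $.st...
```

Call:
{"name": "play_rows", "arguments": {"steps": [{"slide": [2, -5.5, 0], "twist": 1.8}, {"slide": [2, -5.5, 0], "twist": 0}, {"slide": [2, -5.5, 0], "twist": 0}, {"slide": [2, -5.5, -2], "twist": 0}, {"slide": [2, -5.5, -2], "twist": 0}, {"slide": [2.2, -5.9, -2], "twist": 0}, {"slide": [0, 0, -3], "twist": 0}, {"slide": [0, 0, 0], "twist": 0}]}}

```text
t: 2.35
eef_pos: [0.5336, -0.3461, 0.1122]
tool_rot: [179.6, -0.3, -175.2]
force: [0.2, 0.7, -0.2]
opening: 0.0602
```

Call:
{"name": "play_rows", "arguments": {"steps": [{"slide": [0, 0, -2], "twist": 0}, {"slide": [0, 0, -2], "twist": 0}, {"slide": [0, 0, -2], "twist": 0}, {"slide": [0, 0, 0], "twist": 0}, {"slide": [0, 0, 0], "twist": 0}]}}

```text
t: 2.98
eef_pos: [0.5364, -0.3477, 0.0568]
tool_rot: [-180.0, 0.0, -175.2]
force: [-0.4, -0.2, -0.2]
opening: 0.06
```

Call:
{"name": "play_rows", "arguments": {"steps": [{"slide": [0.1, -0.4, -1.5], "twist": 0}, {"slide": [0, 0, -1.5], "twist": 0}, {"slide": [0, 0, -1.2], "twist": 0}, {"slide": [0, 0, -1.0], "twist": 0}, {"slide": [0, 0, 0], "twist": 0}, {"slide": [0, 0, 0], "twist": 0}]}}

```text
t: 3.72
eef_pos: [0.5374, -0.3518, 0.0048]
tool_rot: [-180.0, 0.0, -175.2]
force: [0.1, -1.3, 0.0]
opening: 0.0603
```

```bash
python3 - <<'E'
from h import *
a=bot.get_image("top");b=bot.get_image("side")
im=np.hstack([cv2.resize(a[180:340,400:520],(400,533)),cv2.resize(b[250:390,120:260],(400,400))[:400] if 0 else cv2.resize(b[240:400,130:250],(400,533))])
cv2.imwrite("pics/grasp.png",im); print(bot.get_state()["eef_pos"])
E
```

```text
[ 0.5376583  -0.35204781  0.00525596]
```

View pics/grasp.png

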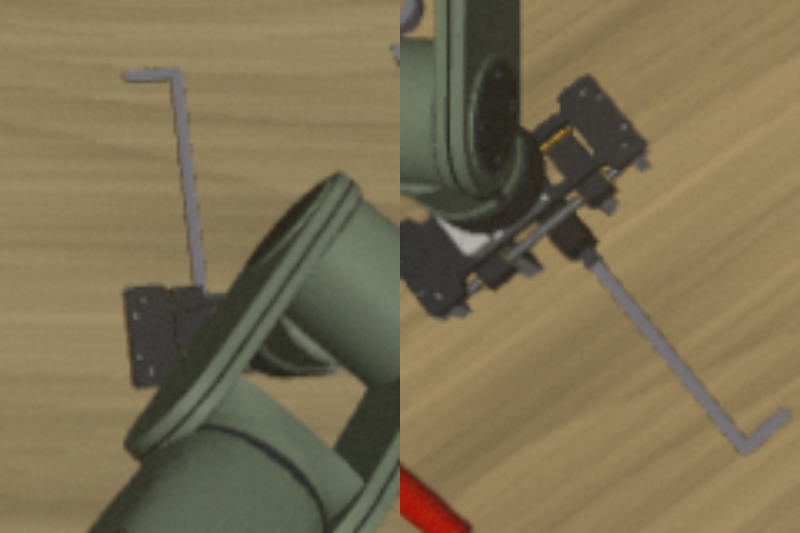

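The side view shows the handle between the open fingers, and the rod hasn't moved. Closing and lifting.

Call:
{"name": "play_rows", "arguments": {"steps": [{"slide": [0, 0, 0], "twist": 0}, {"slide": [0, 0, 0], "twist": 0}, {"slide": [0, 0, 0], "twist": 0}, {"slide": [0, 0, 0], "twist": 0}, {"slide": [0, 0, 0], "twist": 0}, {"slide": [0, 0, 0], "twist": 0}], "fingers": 1.5, "force": 45}}

```text
t: 4.58
eef_pos: [0.5371, -0.3516, 0.0046]
tool_rot: [180.0, -0.0, -175.2]
force: [-1.0, 0.3, -0.2]
opening: 0.0235
```

Call:
{"name": "play_rows", "arguments": {"steps": [{"slide": [0, 0, 1], "twist": 0}, {"slide": [0, 0, 1.5], "twist": 0}, {"slide": [0, 0, 1.5], "twist": 0}, {"slide": [-2, 0, 0], "twist": -2}, {"slide": [-3, 0, 0], "twist": -1.9}, {"slide": [-3, 0, 0], "twist": 0}, {"slide": [-2, 0, 0], "twist": 0}, {"slide": [0, 0, 0], "twist": 0}, {"slide": [0, 0, 0], "twist": 0}]}}

```text
t: 5.7
eef_pos: [0.4383, -0.3523, 0.0456]
tool_rot: [-179.9, 0.1, -179.1]
force: [-0.1, -0.6, -1.6]
opening: 0.0231
```

Call:
{"name": "play_rows", "arguments": {"steps": [{"slide": [0, 3, 0], "twist": 0}, {"slide": [0, 5, 0], "twist": 0}, {"slide": [0, 5, 0], "twist": 0}, {"slide": [0, 5, 0], "twist": 0}, {"slide": [0, 5, 0], "twist": 0}, {"slide": [0, 5, 0], "twist": 0}, {"slide": [0, 4, 0], "twist": 0}, {"slide": [0, 2.3, 0], "twist": 0}, {"slide": [0, 0, 0], "twist": 0}, {"slide": [0, 0, 0], "twist": 0}]}}

```text
t: 6.95
eef_pos: [0.4381, -0.0089, 0.045]
tool_rot: [-180.0, 0.1, -179.0]
force: [0.7, -0.4, -1.9]
opening: 0.0239
```

```bash
cat > look.py <<'E'
from h import *
import sys
a=bot.get_image("top");b=bot.get_image("side");n=sys.argv[1]
cv2.imwrite(f"pics/t{n}.png",cv2.resize(a[100:280,220:420],(660,594)))
cv2.imwrite(f"pics/s{n}.png",cv2.resize(b[200:380,260:460],(660,594)))
s=bot.get_state();print(s["t"],s["eef_pos"],s["tool_rot"],s["force"],s["ft_torque"])
E
python3 look.py 1
```

```text
7.05 [ 0.4377192  -0.00939813  0.04473045] [-1.79980228e+02  3.42358814e-02 -1.79139770e+02] [-0.45267851  0.78279511 -1.75176782] [ 0.07598804  0.07772868 -0.02050861]
```

View pics/t1.png

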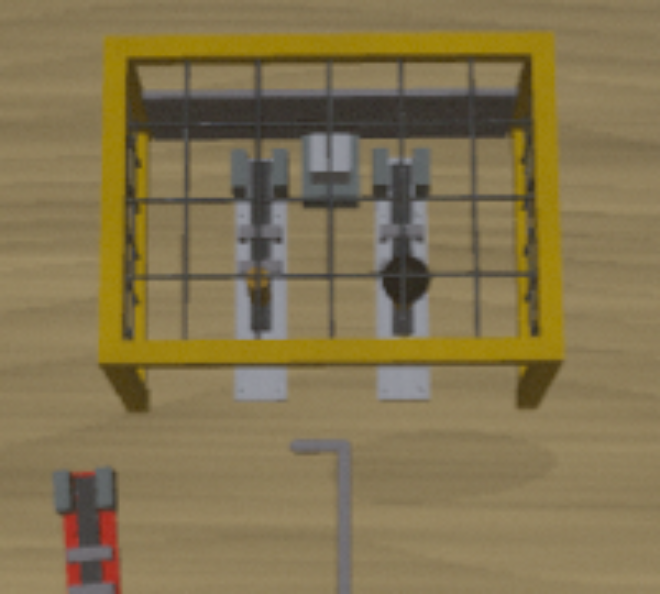

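View pics/s1.png

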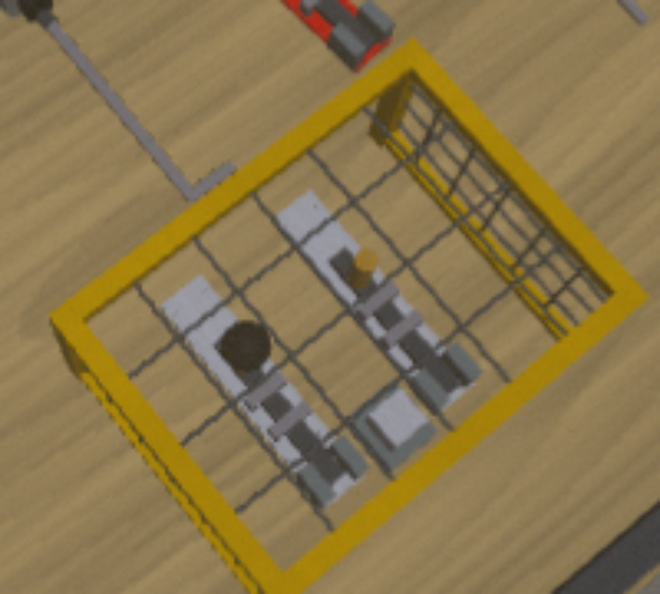

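The hook is in front of the guard, with its corner at top-crop (345,446) and side-crop (190,192). I'll check its height and position.

```bash
python3 - <<'E'
from h import *
T=lambda x,y:(220+x/3.3,100+y/3.3);S=lambda x,y:(260+x/3.3,200+y/3.3)
print(tri(T(344,447),S(191,192)),tri(T(294,447),S(233,169)))
print(onz("top",T(344,447),.045),onz("side",S(191,192),.045))
E
```

```text
(array([ 0.64754777, -0.00536387,  0.04716565]), np.float64(0.0037559984087931746)) (array([0.64931404, 0.03277883, 0.03649728]), np.float64(0.00536937559828478))
[ 0.64711676 -0.0070633   0.045     ] [ 0.64776724 -0.00321202  0.045     ]
```

Call:
{"name": "play_rows", "arguments": {"steps": [{"slide": [2, 0, 0], "twist": 0}, {"slide": [2, 0, 0], "twist": 0}, {"slide": [2, 0, 0], "twist": 0}, {"slide": [2, 0, 0], "twist": 0}, {"slide": [2, 0, 0], "twist": 0}, {"slide": [2, 0, 0], "twist": 0}, {"slide": [2, 0, 0], "twist": 0}, {"slide": [1.2, 0, 0], "twist": 0}, {"slide": [0, 0, 0], "twist": 0}, {"slide": [0, 0, 0], "twist": 0}]}}

```text
t: 8.3
eef_pos: [0.5882, -0.0088, 0.0442]
tool_rot: [180.0, -0.1, -179.1]
force: [0.9, -0.5, -2.3]
opening: 0.0237
```

```bash
python3 look.py 2
```

```text
8.4 [ 0.58815347 -0.00862652  0.04427941] [ 1.79990246e+02 -6.72954226e-02 -1.79097679e+02] [ 0.12068374  0.19896635 -2.32958145] [ 0.01758673  0.08870827 -0.01448149]
```

View pics/t2.png

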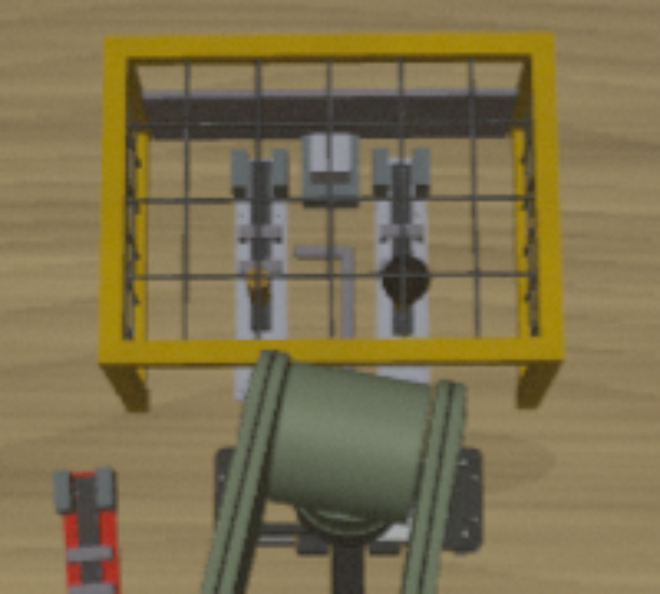

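View pics/s2.png

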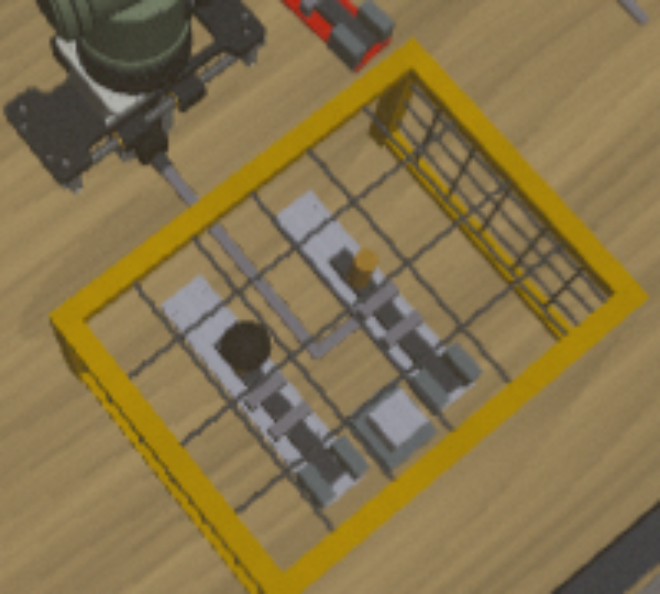

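The hook leg sits behind the pin row: corner at top-crop (347,253), pin at (258,283), with clearance on both sides. Moving it sideways behind the pin, then pulling.

Call:
{"name": "play_rows", "arguments": {"steps": [{"slide": [0, 1, 0], "twist": 0}, {"slide": [0, 1, 0], "twist": 0}, {"slide": [0, 1, 0], "twist": 0}, {"slide": [0, 0.5, 0], "twist": 0}, {"slide": [0, 0, 0], "twist": 0}, {"slide": [0, 0, 0], "twist": 0}]}}

```text
t: 9.15
eef_pos: [0.5892, 0.0262, 0.0446]
tool_rot: [-180.0, 0.0, -179.1]
force: [0.0, 0.6, -2.2]
opening: 0.0238
```

```bash
python3 look.py 3
```

```text
9.25 [0.5891874  0.02604176 0.04452701] [-1.79991984e+02  2.49371211e-03 -1.79109858e+02] [ 0.26713132 -0.5703335  -1.61713877] [ 0.03016976  0.02706905 -0.06577724]
```

View pics/t3.png

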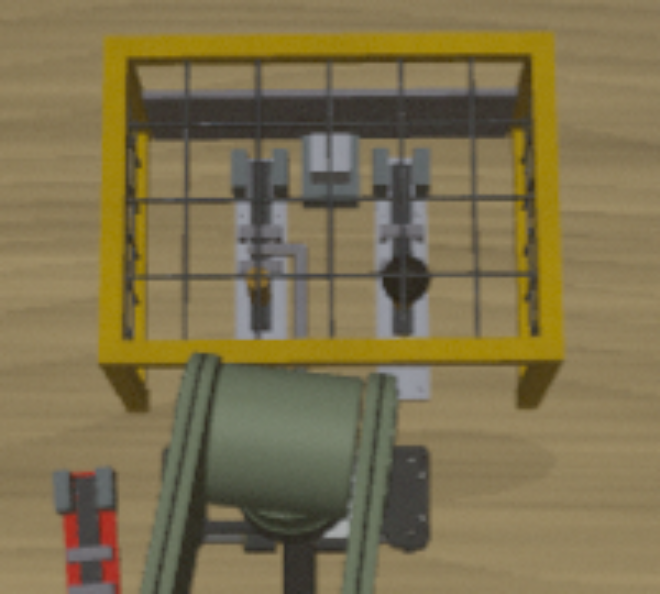

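View pics/s3.png

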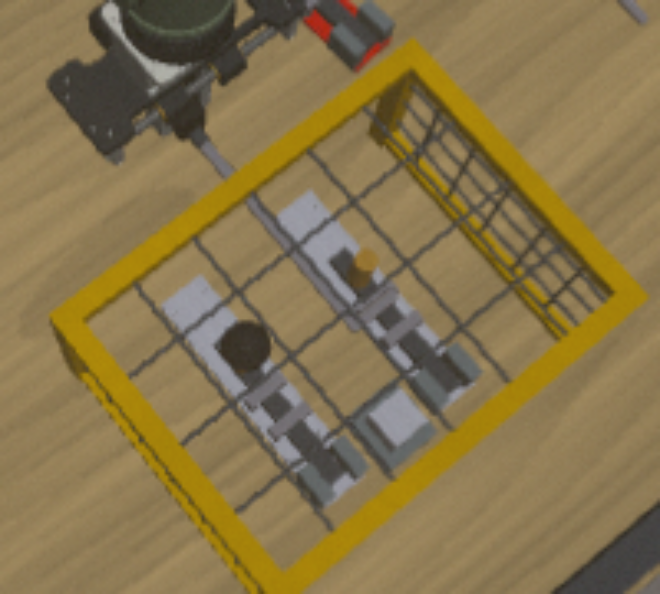

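Call:
{"name": "play_rows", "arguments": {"steps": [{"slide": [0, 0.6, 0], "twist": 0}, {"slide": [-0.5, 0, 0], "twist": 0}, {"slide": [-1, 0, 0], "twist": 0}, {"slide": [-1, 0, 0], "twist": 0}, {"slide": [-1, -0.1, 0], "twist": 0}, {"slide": [-1, 0, 0], "twist": 0}, {"slide": [-1, 0, 0], "twist": 0}, {"slide": [-0.5, 0, 0], "twist": 0}, {"slide": [0, 0, 0], "twist": 0}]}}

```text
t: 10.38
eef_pos: [0.5283, 0.0313, 0.0446]
tool_rot: [-180.0, -0.1, -179.1]
force: [-0.2, -0.4, -1.8]
opening: 0.0238
```

```bash
python3 look.py 4
```

```text
10.475 [0.5283621  0.03125282 0.04436226] [-1.79991949e+02 -1.00629289e-01 -1.79090249e+02] [ 0.65584715 -0.16222819 -2.20493426] [-0.01393872 -0.00268262  0.00599888]
```

View pics/t4.png

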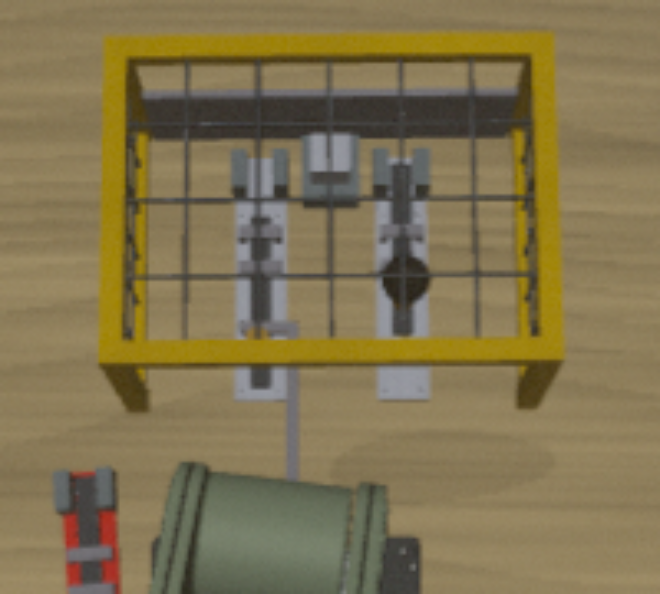

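View pics/s4.png

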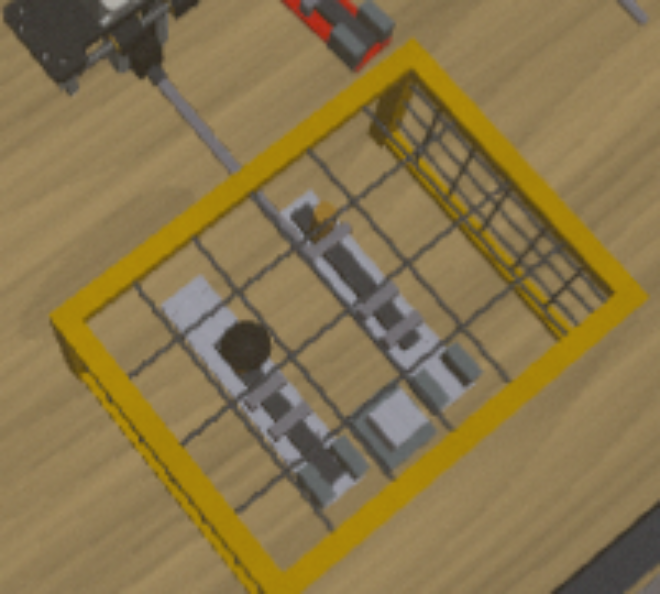

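The bolt follows the hook: the pin moved to side-crop (323,213) and the knob hasn't moved. Continuing to the stop.

Call:
{"name": "play_rows", "arguments": {"steps": [{"slide": [-0.4, 0, 0], "twist": 0}, {"slide": [-0.4, 0, 0], "twist": 0}, {"slide": [-0.4, 0, 0], "twist": 0}, {"slide": [-0.2, 0, 0], "twist": 0}]}}

```text
t: 10.98
eef_pos: [0.515, 0.0313, 0.0446]
tool_rot: [-180.0, 0.0, -179.1]
force: [3.7, -0.1, -3.1]
opening: 0.0237
```

Call:
{"name": "play_rows", "arguments": {"steps": [{"slide": [-0.15, 0, 0], "twist": 0}, {"slide": [0, 0, 0], "twist": 0}]}}

```text
t: 11.22
eef_pos: [0.5143, 0.0313, 0.0447]
tool_rot: [-180.0, 0.1, -179.1]
force: [4.8, 0.4, -4.6]
opening: 0.0237
```

Call:
{"name": "play_rows", "arguments": {"steps": [{"slide": [-0.15, 0, 0], "twist": 0}, {"slide": [0, 0, 0], "twist": 0}]}}

```text
t: 11.48
eef_pos: [0.5143, 0.0313, 0.0452]
tool_rot: [-180.0, 0.3, -179.1]
force: [7.9, 0.9, -6.2]
opening: 0.024
```

Call:
{"name": "play_rows", "arguments": {"steps": [{"slide": [-0.2, 0, 0], "twist": 0}, {"slide": [-0.1, 0, 0], "twist": 0}, {"slide": [0, 0, 0], "twist": 0}]}}

```text
t: 11.85
eef_pos: [0.5141, 0.0313, 0.0463]
tool_rot: [-180.0, 0.6, -179.1]
force: [11.9, 2.5, -6.4]
opening: 0.0238
```

```bash
python3 look.py 5
```

```text
11.95 [0.51408565 0.03133112 0.04623672] [-179.99341885    0.60302237 -179.11425701] [11.27552188  0.81434493 -5.47419907] [ 0.24407953 -1.44381257 -0.06905886]
```

View pics/s5.png

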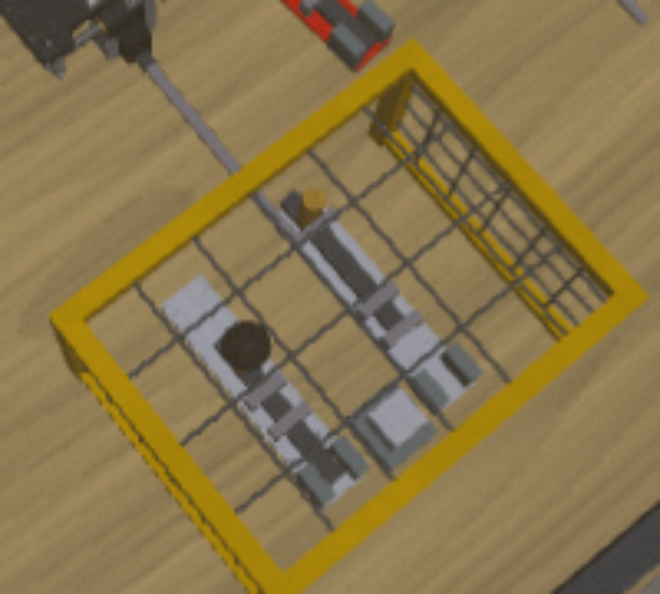

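Call:
{"name": "play_rows", "arguments": {"steps": [{"slide": [1, 0, 0], "twist": 0}, {"slide": [1, 0, 0], "twist": 0}, {"slide": [0, 0, 0], "twist": 0}, {"slide": [0, -1.4, 0], "twist": 0}, {"slide": [0, -1.4, 0], "twist": 0}, {"slide": [0, -1.5, 0], "twist": 0}, {"slide": [0, 0, 0], "twist": 0}, {"slide": [0, 0, 0], "twist": 0}]}}

```text
t: 12.95
eef_pos: [0.529, -0.0118, 0.0446]
tool_rot: [180.0, -0.0, -179.1]
force: [-0.1, 0.0, -1.3]
opening: 0.024
```

```bash
python3 look.py 6; python3 - <<'E'
from h import *
print(onz("side",(260+315/3.3,200+192/3.3),.07))
E
```

```text
13.05 [ 0.52903015 -0.01139748  0.04450325] [ 1.79987583e+02 -6.75933427e-03 -1.79081222e+02] [ 1.03239826  0.03799724 -1.9592058 ] [ 0.04575172  0.01866839 -0.0085776 ]
[0.70927213 0.06477501 0.07      ]
```

View pics/t6.png

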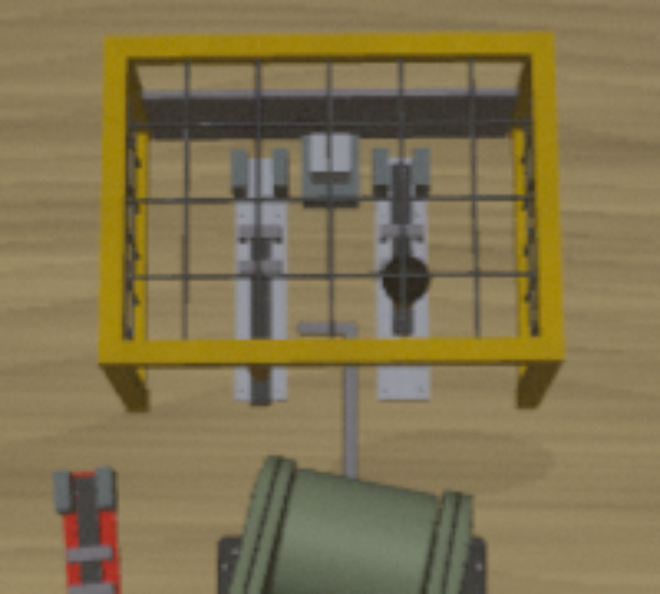

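View pics/s6.png

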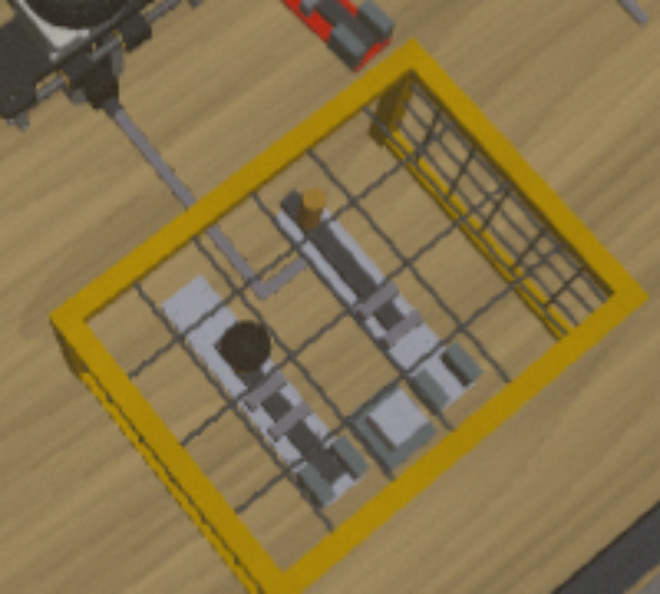

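The pin went about 63 mm in the side view, so it is fully drawn, and the knob hasn't moved. The rod is clear of the pin and between the two bases: leg tip at top-crop (299,327), left base edge at x=288. Laying it down.

Call:
{"name": "play_rows", "arguments": {"steps": [{"slide": [0, -0.2, -1], "twist": 0}, {"slide": [0, 0, -1], "twist": 0}, {"slide": [0, 0, -0.8], "twist": 0}, {"slide": [0, 0, -0.6], "twist": 0}, {"slide": [0, 0, -0.3], "twist": 0}, {"slide": [0, 0, -0.2], "twist": 0}, {"slide": [0, 0, 0], "twist": 0}, {"slide": [0, 0, 0], "twist": 0}]}}

```text
t: 14.05
eef_pos: [0.5296, -0.0137, 0.006]
tool_rot: [-180.0, 0.1, -179.1]
force: [-1.5, 0.5, 0.8]
opening: 0.0241
```

```bash
python3 look.py 7
```

```text
14.15 [ 0.52957584 -0.01367913  0.00593524] [-1.79990380e+02  5.95256425e-02 -1.79086867e+02] [-1.10628906  0.86914688 -0.09257417] [ 0.13253762 -0.22445872  0.04236552]
```

View pics/t7.png

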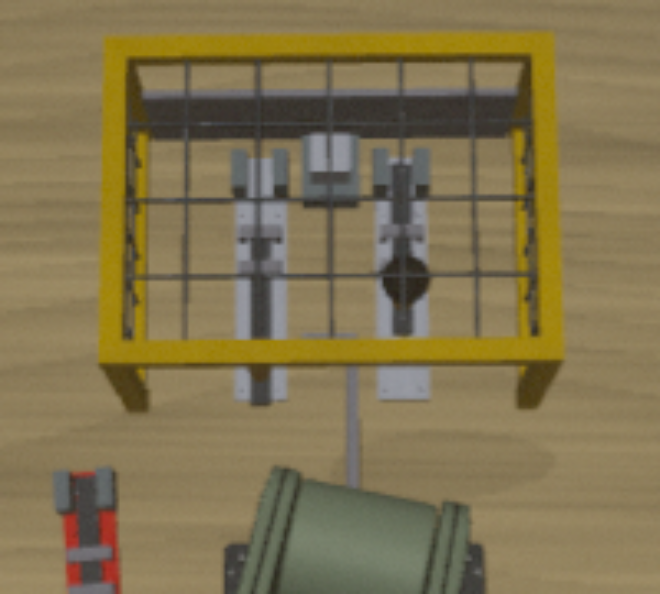

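Call:
{"name": "play_rows", "arguments": {"steps": [{"slide": [0, 0, -0.1], "twist": 0}, {"slide": [0, 0, 0], "twist": 0}]}}

```text
t: 14.4
eef_pos: [0.5294, -0.0137, 0.0047]
tool_rot: [-180.0, 0.0, -179.1]
force: [-2.6, -0.1, 1.4]
opening: 0.0232
```

Call:
{"name": "play_rows", "arguments": {"steps": [{"slide": [0, 0, 0], "twist": 0}, {"slide": [0, 0, 0], "twist": 0}, {"slide": [0, 0, 0], "twist": 0}, {"slide": [0, 0, 0], "twist": 0}, {"slide": [0, 0, 1], "twist": 0}, {"slide": [0, 0, 2], "twist": 0}, {"slide": [0, 0, 3], "twist": 0}, {"slide": [0, 0, 4], "twist": 0}, {"slide": [-2, 0, 4], "twist": 0}, {"slide": [-2, 0, 4], "twist": 0}], "fingers": 6}}

```text
t: 15.65
eef_pos: [0.4887, -0.0137, 0.1866]
tool_rot: [-180.0, 0.1, -179.1]
force: [0.1, -1.1, -0.1]
opening: 0.0598
```

Call:
{"name": "play_rows", "arguments": {"steps": [{"slide": [-1, -5, 2], "twist": 0}, {"slide": [-1, -5, 2], "twist": 0}, {"slide": [0, -5, 0], "twist": 0}, {"slide": [0, -5, 0], "twist": 0}, {"slide": [0, -5, 0], "twist": 0}, {"slide": [0, 0, 0], "twist": 0}, {"slide": [0, 0, 0], "twist": 0}]}}

```text
t: 16.52
eef_pos: [0.469, -0.2632, 0.2248]
tool_rot: [180.0, 0.0, -179.1]
force: [-0.7, -0.5, 0.6]
opening: 0.0598
```

```bash
python3 look.py 8; python3 - <<'E'
from h import *
cv2.imwrite("pics/full8.png",bot.get_image("top"))
E
```

```text
16.625 [ 0.46915142 -0.26240951  0.22471435] [ 1.79978122e+02  4.01770606e-03 -1.79017639e+02] [ 0.16932776  0.10784455 -0.20106257] [ 0.03967792 -0.0085404  -0.06420675]
```

View pics/full8.png

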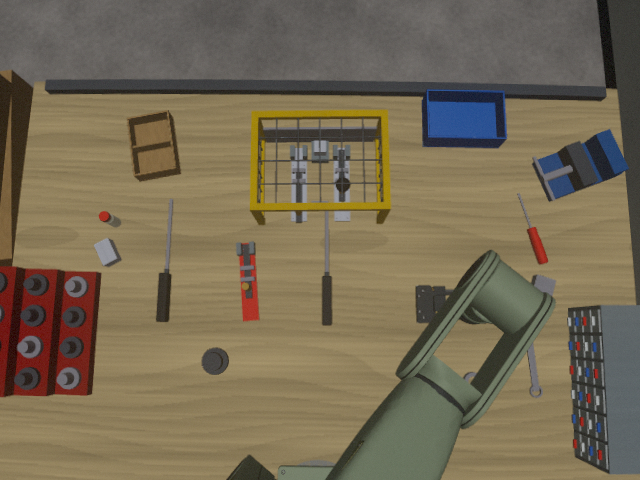

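View pics/s8.png

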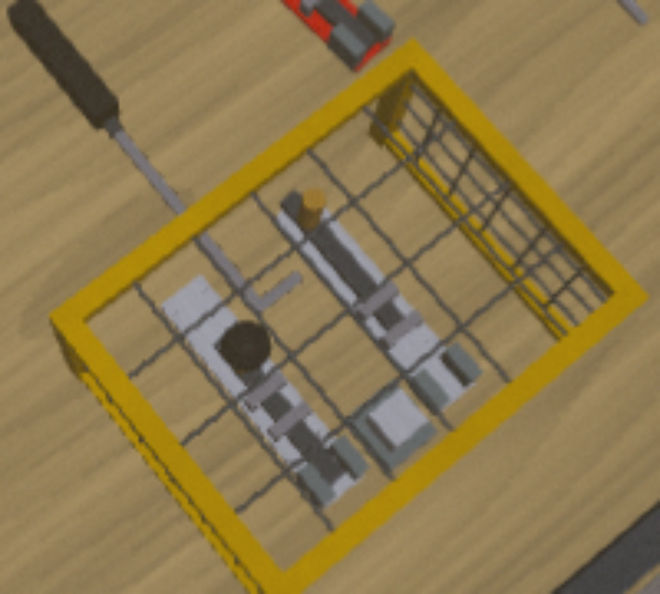

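The rod lies flat on the bench between the two bases. The pin is still at side-crop (313,193), fully drawn, the knob is at (246,346) as before, and the gripper is clear. Handing in.

```bash
python3 -c "
from plant import bot
print(bot.hand_in())"
```

```text
the job is handed in; nothing more can be done
None
```

The plain-pin bolt (the left one) is fully drawn. I hooked it with the rod, pulled it to its stop, laid the rod on the bench between the two bolt bases and let go. I handed in at about 16.7 s.

- **Bolt travel:** at the end of the pull the arm stopped advancing and the force rose to about 12 N, so the bolt was against its stop. The side view gave about 63 mm of pin travel against the nominal 60, and the pin stayed there after release.
- **Knob bolt:** it shows no movement in the pictures.
- **Rod and gripper:** the rod lies flat with its hook end under the guard, and the gripper is well clear of everything.
- **Disagreements:** the two camera views differed by 2–5 mm at most points, which the clearances covered. One move call was refused because some rows left out the twist value, and nothing moved. No other check failed.

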